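# Close and latch the creamer carrier

### The arm

A 7-joint arm with a two-finger parallel gripper is mounted at the origin on the work surface. World frame = base frame: x ahead of the robot, y to its left, z up, the work surface at z = 0. Lengths are in m, angles in rad, forces in N, time in s.
With the tool pointing down it reaches from about 0.4 to 0.875 m from the base axis. Payload 19.3 kg.
Tool frame: the origin (TCP) lies on the centre line of the jaws, within the pads' length; the fingertips stand 8 mm ahead of it and the grasp point (between the pads) lies 11 mm behind it; z points along the fingers, y is the line along which they close (so a half turn about z gives the same grasp; the last joint's range is limited). The gripper opens to 85 mm and grips with 20 to 120 N. Pads are 22 mm wide; open, the fingers measure 114 mm over their backs; the gripper's body (76 mm by 85 mm) begins 54 mm behind the grasp point. The pads swing forward as they close: fully open they stand 13 mm farther back than shut.
Start: joints at [-1.221, 0.521, -0.036, 1.599, 0.021, 1.021, -0.113], TCP at [0.255, 0.571, 0.239] pointing down, gripper open.
Joint ranges: [-2.91, 2.91], [-0.3, 2.13], [-1.5, 1.42], [0.17, 2.43], [-1.26, 4.41], [0.16, 1.93], [-2.52, 2.52]. Speed limits (rad/s): [1.89, 1.89, 2.39, 2.39, 3.01, 3.01, 3.01].

### API

Orientations are given as [roll, pitch, yaw] about the fixed x, y, z axes, in that order (R = Rz(yaw) Ry(pitch) Rx(roll)).
In Python, from workcell import status, grab_frame, camera_params, bot, search_frame, silhouettes gives the robot as it stands.
- The arm moves only by the shell command python3 -m creep 'ROWS' [FORCE]. ROWS is JSON, a list of rows, each a list of 5 numbers: the shift along the tool's x, y, z in units of 60 mm (1.0 is 60 mm), then the turn about the tool's z in units of 8 degrees (1.0 is 8 degrees), then the opening, from 0 (shut) to 1 (fully open). In form: [[x, y, z, twist, hand], ...]. A call has 1 to 5 rows; each row is the pose to reach, as a shift and turn from the pose commanded when the call began, along the tool's axes at that moment; what a row does not reach only later rows make up. A row lasts 1/8 s, in which the tool goes at most 62.5 mm and 10.7 degrees, less where a joint would pass 70% of its speed; a pose out of reach is approached as far as the arm can. A call with a gripper value outside its range is refused whole. The fingers move at their own pace and stop on an object; FORCE is the grip in N (left out, the last holds). Time passes only in rows, so rows that repeat a pose let the fingers close. It gives the time, the measured TCP pose, the force, the opening and the grip force at its end, in the units of the state.
- status.observe(): the state, without advancing time (a new reading comes with each control period).
- grab_frame(name): name is "scene" or "side" or "wrist"; returns the picture (420x560x3 uint8, blue, green, red); there is no depth.
- camera_params(name): a dict with "K" (3x3 intrinsics, pixels), "k1" (the pictures are not rectified: a ray, as slopes to the right and down, at radius r is drawn at 1 + k1 r^2 times it, then the intrinsics apply), "rvec" (rotation vector, rad) and "tvec" (3), from world to camera coordinates, as OpenCV has them; the wrist camera has in their place "tool_from_camera" (4x4, takes a point from camera to tool coordinates, whose origin is the TCP and whose axes are the flange's). Camera axes: x right, y down, z forward; pixel columns grow to the right and rows downward; lengths in m; the calibration is good to about 2 mm. A picture is of the moment at which its call begins: read the wrist's pose just before it. camera_params takes no time and is no camera call.
- bot.job_done(): hands the job in; it is judged then, once.
Trained networks look in the newest picture that a camera, given by its name, has taken for a name from the list of things; names that differ only in an ending like _2 or _b are one class to them, and where a whole thing is asked for, a point or a joint stands for the part that bears it (a point fixed in the world has none). Each returns a list of dicts, best first, with "p" (0 to 1); they miss things now and then, are a little off and sometimes report something else, mostly with a low value. They report only what shows in the picture. A call takes as long as a camera call. They do not tell look-alikes from the thing itself.
- search_frame(camera, name): "extent" ([left, top, right, bottom] as shares, 0 to 1, of the picture: columns of its width, rows of its height, round what is visible of it).
- silhouettes(camera, name): "mask" (420x560 bool, what is visible of it) and "extent" ([left, top, right, bottom] as shares, 0 to 1, of the picture: columns of its width, rows of its height, round what is visible of it).
The state is a dict: "clock": time; "qpos": joint angles; "qd": joint speeds; "joint_efforts": joint torques, N m; "position": TCP position; "tool_rot": TCP orientation; "force": force on the tool from outside, world axes, zero at the start; "moment": the same for the moment, N m; "grip_width": finger opening in m; "finger_force": force on a finger pad.
Only numpy, scipy, OpenCV 4.12 (cv2) and the standard library are available. Lean on these libraries where they do the work, as an engineer would, in place of code of your own. Each camera call takes 0.05 s, during which the arm holds its last target. There are 200 camera calls.

### The job

Close the creamer carrier on the counter: lift its lid over the tip of the hook it hangs on, carry it across and lower it, without dropping it, so that it sits flat and home in the carrier's mouth. Then turn both latch handles inward over the lid until each has climbed its hump and dropped into its low notch, and leave the paper cups standing where they are.

Things in the scene. Friction and masses are not known exactly. Their poses are not given: they have to be found in the camera images.
- carrier: open-topped grey insulated carrier, fixed to the counter, 160 (x) x 200 (y) x 110 mm high, walls 15 mm, mouth 130 x 170 mm; origin at the centre of its underside, its x and y axes along its short and long sides; a turning latch on a bracket at each long end (+y left, -y right), white creamers inside
- mouth (a point): centre of the carrier's mouth, level with its rim, 110 mm above the counter; axes as the carrier's
- lid_handle (a point): middle of the lid's upright rigid steel handle, 40 mm above the plate's top, 52 mm above the mouth when seated. The handle is 56 mm wide along y, 12 mm thick along x, 68 mm tall, with a slot through it along x (34 mm wide, 54 mm high, from the plate to a 14 mm top bar) in which the hook sits. Grip it across its 56 mm width by the outer faces of its legs, clear of the hook
- stand: fixed steel stand; origin on the counter under the middle of its U-shaped hook, where the lid hangs; the arm comes from a post at x = +120 mm at 217 mm height, the hook's free tip is on the -x side; rod 8 mm, underside 188 mm above the counter, U 24 mm wide inside. Lift the lid 35 mm (27 to 44: more and its plate meets the hook from below), then withdraw along the stand's -x
- hook_tip (a point): top of the hook's upturned tip, 221 mm above the counter, 16 mm to the -x side of the stand's origin; it stands 25 mm above the rod's upper side in the U
- left_pivot (a point): the left latch's vertical turning axis, on a bracket on the carrier's +y side: 40 mm in x and +128 mm in y from the carrier's middle, 136 mm above the counter (the middle of the parked lever's thickness); it turns with the carrier's axes
- left_knob (a point): middle of the left latch's black upright round knob, 20 mm diameter and 36 mm tall, standing on the end of a flat steel lever (16 mm wide, 12 mm thick) 75 mm from the pivot; parked, the knob is centred 160 mm above the counter (it spans 142 to 178 mm), home 6 mm lower
- left_turn (a joint): turn of the left latch, rad: 0 parked, lever along the carrier's -x; grows anticlockwise from above, the knob swinging inward over the lid; stop at 1.57, lever along the carrier's -y. Free to about 0.25, climbs the cam to about 0.95, past the crest's edge (1.05 to 1.25) drops into the notch and stays. A few N sideways at the knob turn it; it rises and falls as it goes, so do not squeeze it
- left_lift (a joint): height of the left latch's lever, m: 0 parked, about +0.012 on the crest, about -0.006 down in the notch (lever then 2 mm above the seated lid); a spring of about 3 to 4 N and its weight press it down
- right_pivot (a point): the right latch's vertical turning axis, on a bracket on the carrier's -y side: 40 mm in x and -128 mm in y from the carrier's middle, 136 mm above the counter (the middle of the parked lever's thickness); it turns with the carrier's axes
- right_knob (a point): middle of the right latch's black upright round knob, 20 mm diameter and 36 mm tall, standing on the end of a flat steel lever (16 mm wide, 12 mm thick) 75 mm from the pivot; parked, the knob is centred 160 mm above the counter (it spans 142 to 178 mm), home 6 mm lower
- right_turn (a joint): turn of the right latch, rad: 0 parked, lever along the carrier's -x; grows clockwise from above, the knob swinging inward over the lid; stop at 1.57, lever along the carrier's +y. Free to about 0.25, climbs the cam to about 0.95, past the crest's edge (1.05 to 1.25) drops into the notch and stays. A few N sideways at the knob turn it; it rises and falls as it goes, so do not squeeze it
- right_lift (a joint): height of the right latch's lever, m: 0 parked, about +0.012 on the crest, about -0.006 down in the notch (lever then 2 mm above the seated lid); a spring of about 3 to 4 N and its weight press it down
- cup_stack: bystander: stack of white paper cups, 86 mm diameter, 114 mm tall, origin at its foot
- paper_cup: bystander: one red paper cup, 84 mm diameter, 100 mm tall, origin at its foot
- lid: grey lid, hanging level on the hook, 0.28 to 0.56 kg: plate 150 (x) x 190 (y) x 12 mm, under it a black plug 118 x 158 x 10 mm that fits loosely in the carrier's mouth, either way round; origin at the centre of the plug's underside, axes as its handle's
There are look-alikes about, which are no part of the job. Several things have the shape of the lid; the one meant has the colours described above. Leave any red look-alike of the stand alone.

How it is judged:
By the outcome, as a careful person would: the job done as asked, in the order asked, and still so for the second after the job is handed in, with the robot touching nothing.
It also fails if it takes over 64 s, if anything falls off the work surface, if the arm or the gripper's body presses on something with over 40 N, if the wrist force passes 120 N, or if a joint passes its speed limit or range.

## Working session

There is one attempt and no reset: what is moved stays moved. The work goes in short steps, Python scripts to look and compute and a shell command to move; the robot and the scene stay as the last step left them, time stands still between calls to the robot, and variables do not carry over. Pictures are saved under pics/ and viewed, at most 10 in all, crops included, and the job is handed in when it is done.

```bash
ls; mkdir -p pics
cat > h.py <<'E'
import numpy as np, cv2
from scipy.spatial.transform import Rotation as Ro
from workcell import status, grab_frame, camera_params, bot, search_frame, silhouettes
def toolT(s=None):
    s=s or status.observe(); T=np.eye(4); T[:3,:3]=Ro.from_euler('xyz',s['tool_rot']).as_matrix(); T[:3,3]=s['position']; return T
def cam(name,T=None):
    c=camera_params(name); K=np.array(c['K'])
    if 'rvec' in c:
        R=cv2.Rodrigues(np.array(c['rvec'],float))[0]; t=np.array(c['tvec'],float).ravel()
    else:
        M=np.linalg.inv((toolT() if T is None else T)@np.array(c['tool_from_camera'])); R,t=M[:3,:3],M[:3,3]
    return K,c['k1'],R,t
def proj(P,C):
    K,k,R,t=C; p=np.atleast_2d(P)@R.T+t; s=p[:,:2]/p[:,2:]; s=s*(1+k*(s**2).sum(1,keepdims=True))
    return s@K[:2,:2].T+K[:2,2]
def ray(px,C):
    K,k,R,t=C; d=np.linalg.solve(K,[px[0],px[1],1])[:2]; s=d.copy()
    for _ in range(20): s=d/(1+k*(s@s))
    v=R.T@np.r_[s,1]; return -R.T@t, v/np.linalg.norm(v)
def atz(px,C,z):
    o,v=ray(px,C); return o+v*(z-o[2])/v[2]
def tri(obs):
    A=np.zeros((3,3));b=np.zeros(3)
    for px,C in obs:
        o,v=ray(px,C);P=np.eye(3)-np.outer(v,v);A+=P;b+=P@o
    X=np.linalg.solve(A,b); return X,[np.round(proj(X,C)[0]-px,1) for px,C in obs]
def det(c,n,k=3):
    for d in search_frame(c,n)[:k]:
        e=np.array(d['extent'])*[560,420,560,420]; print(c,n,round(d['p'],2),e.round(0),'ctr',((e[:2]+e[2:])/2).round(1))
E
python3 - <<'E'
from h import *
print(status.observe())
a=grab_frame('scene');b=grab_frame('side')
cv2.imwrite('pics/scene.png',a);cv2.imwrite('pics/side.png',b)
for c in('scene','side'):
    for n in('lid','stand','hook_tip','left_knob','carrier','cup_stack','paper_cup','lid_handle'): det(c,n)
E
```

```text
pics
{'clock': 0.0, 'qpos': array([-1.22121716,  0.52202325, -0.03632826,  1.600005  ,  0.02118196,
        1.02110783, -0.11278792]), 'qd': array([ 1.08493956e-03,  6.47468715e-04, -4.80405801e-05, -5.75954482e-04,
        1.96769728e-03, -3.89207463e-05,  1.85980615e-03]), 'joint_efforts': array([-4.47265256e-04, -9.27101970e+01,  1.97945125e+00, -3.69914961e+01,
        1.76255463e-02,  8.29271274e-03, -6.41000588e-05]), 'position': array([0.25461697, 0.57041915, 0.23872104]), 'tool_rot': array([-3.14043547e+00,  6.75121884e-05,  2.72180689e+00]), 'force': array([ 0.22104188, -0.46987893,  0.3500077 ]), 'moment': array([ 0.03119522, -0.00418059, -0.02276911]), 'finger_force': 0.0, 'grip_width': 0.08505296689317463}
scene lid 0.91 [368. 206. 443. 271.] ctr [405.4 238.4]
scene lid 0.76 [177. 172. 260. 235.] ctr [218.4 203.4]
scene lid 0.61 [199. 148. 258. 188.] ctr [228.5 168. ]
scene stand 0.82 [247. 328. 329. 420.] ctr [288.1 373.8]
scene stand 0.75 [167. 181. 227. 276.] ctr [197.  228.7]
scene stand 0.52 [264. 226. 299. 266.] ctr [281.5 245.9]
scene hook_tip 0.88 [165. 181. 226. 
[... 923 characters left out ...]
79 [276.  93. 327. 162.] ctr [301.4 127.6]
side hook_tip 0.71 [340. 192. 398. 273.] ctr [369.4 232.5]
side hook_tip 0.34 [252. 241. 284. 289.] ctr [268.2 265.1]
side left_knob 0.59 [224. 135. 254. 153.] ctr [239.1 144. ]
side carrier 0.81 [220. 133. 307. 222.] ctr [263.6 177.4]
side cup_stack 0.75 [251. 244. 284. 290.] ctr [267.7 267.1]
side paper_cup 0.78 [213. 211. 242. 250.] ctr [227.8 230.5]
side paper_cup 0.53 [343. 194. 398. 272.] ctr [370.6 233.1]
side paper_cup 0.32 [303. 202. 390. 273.] ctr [346.6 237.5]
side lid_handle 0.9 [292. 308. 374. 388.] ctr [332.7 347.7]
side lid_handle 0.79 [138. 195. 192. 252.] ctr [164.9 223.2]
side lid_handle 0.68 [302. 202. 389. 273.] ctr [345.2 237.6]
```

View pics/scene.png

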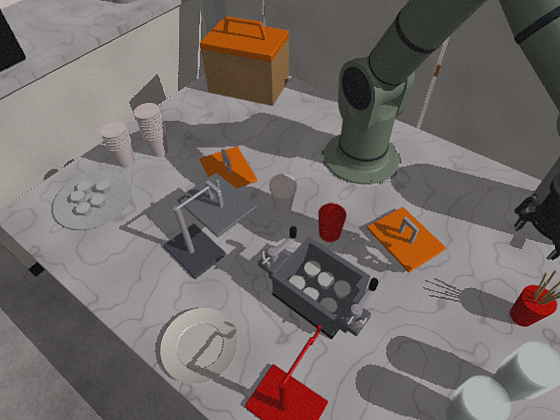

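View pics/side.png

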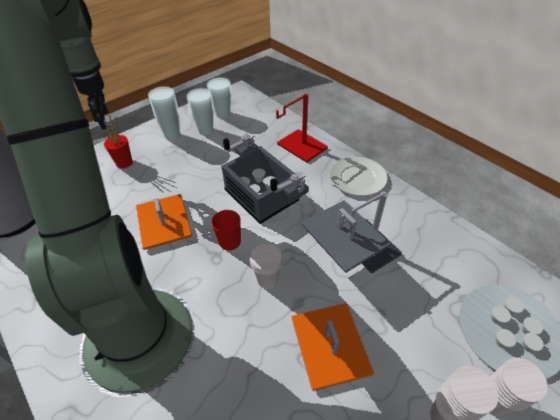

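The hanging grey lid is at scene (215,204), side (347,237). The orange lids at scene (228,168) and (405,238), side (332,345) and (163,222), are look-alikes, and so is the red stand at scene (288,390). The grey stand has its post at scene (183,230). The latch knobs are at scene (373,284) for left and (292,232) for right.

Run:
```python
from h import *
S,D=cam('scene'),cam('side')
for n,a,b in [('handle top',(217,186),(346,211)),('Lknob',(373.5,284),(226.5,145)),('Rknob',(292.5,232),(274,184)),('redcup',(331.6,221.5),(227.8,230.5)),('cups',(282,192),(267,266)),('post top',(181,211),(382,195))]:
    X,e=tri([(a,S),(b,D)]);print(n,X.round(3),e)
for n,p in [('scene',(352,309)),('scene',(323,333)),('scene',(270,290))]: print(atz(p,S,0.0).round(3))
a=cv2.imread('pics/scene.png');b=cv2.imread('pics/side.png')
o=np.hstack([cv2.resize(a[160:345,155:390],None,fx=1.7*1,fy=1.7,interpolation=3),cv2.resize(b[120:305,205:440],None,fx=1.7,fy=1.7,interpolation=3)])
cv2.imwrite('pics/c1.png',o);print(o.shape, camera_params('wrist'))
```

```text
handle top [ 0.548 -0.173  0.215] [array([-1.7,  0. ]), array([-1.8,  0. ])]
Lknob [0.523 0.31  0.157] [array([-1. ,  0.3]), array([-0.7, -0.2])]
Rknob [0.516 0.064 0.161] [array([-0.5,  0.1]), array([-0.5, -0.1])]
redcup [0.355 0.092 0.057] [array([-1.1,  0.3]), array([-1.2, -0.2])]
cups [ 0.357 -0.091  0.071] [array([-0.2,  0. ]), array([-0.3, -0. ])]
post top [ 0.666 -0.195  0.208] [array([-1.7, -0.1]), array([-1.7,  0.2])]
[0.533 0.282 0.   ]
[0.638 0.256 0.   ]
[0.623 0.066 0.   ]
(314, 800, 3) {'K': array([[338.09373298,   0.        , 277.2426552 ],
       [  0.        , 338.09373298, 212.0356082 ],
       [  0.        ,   0.        ,   1.        ]]), 'k1': -0.06649802464339402, 'tool_from_camera': array([[ 2.52737527e-04, -9.58981453e-01, -2.83468709e-01,
         7.18589111e-02],
       [ 9.99999250e-01, -9.73345016e-05,  1.22087309e-03,
         7.30366861e-04],
       [-1.19838594e-03, -2.83468805e-01,  9.58980709e-01,
        -1.33723327e-01],
       [ 0.00000000e+00,  0.00000000e+00,  0.00000000e+00,
         1.00000000e+00]])}
```

View pics/c1.png

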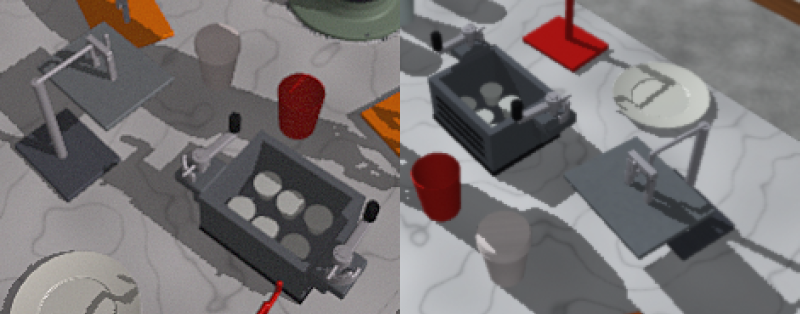

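```bash
cat >> h.py <<'E'
def go(p,yaw=None,s=None):
    "units of shift/twist to reach world TCP p with tool-x at yaw deg"
    T=toolT(s); d=T[:3,:3].T@(np.array(p)-T[:3,3])/0.06
    y=np.degrees(np.arctan2(T[1,0],T[0,0])); tw=0 if yaw is None else -((yaw-y+180)%360-180)/8
    print('shift',d.round(3),'twist',round(tw,3),'from yaw',round(y,2))
E
python3 - <<'E'
from h import *
go((0.52,0.186,0.42),178)
E
```

```text
shift [-6.651 -4.053 -3.012] twist -2.756 from yaw 155.95
```

```bash
python3 -m creep '[[-0.4,-0.2,-0.9,0,1],[-1.1,-0.6,-1.6,-0.6,1],[-1.8,-1.0,-2.2,-1.2,1],[-2.6,-1.5,-2.7,-1.8,1],[-3.4,-2.0,-3.0,-2.756,1]]'
python3 - <<'E'
from h import *
go((0.52,0.186,0.42),178)
E
```

```text
clock: 1.52
position: [0.3929, 0.3766, 0.4209]
tool_rot: [3.14, 0.001, 3.11]
force: [0.9, 0.9, 0.4]
grip_width: 0.0853
finger_force: 0.0
shift [-2.215 -3.109  0.013] twist 0.027 from yaw 178.22
```

```bash
python3 -m creep '[[-0.5,-0.7,0,0,1],[-1.0,-1.5,0,0,1],[-1.6,-2.3,0,0,1],[-2.2,-3.1,0,0,1],[-2.2,-3.1,0,0,1]]'
python3 - <<'E'
from h import *
T=toolT();print(T[:3,3]);a=grab_frame('wrist');cv2.imwrite('pics/w1.png',a);np.save('T1.npy',T)
for n in('left_knob','carrier','left_pivot'):det('wrist',n)
go((0.548,-0.15,0.42),169.4)
E
```

```text
clock: 2.15
position: [0.5195, 0.1831, 0.4193]
tool_rot: [-3.14, 0.001, 3.1]
force: [-1.1, 1.3, -0.8]
grip_width: 0.0854
finger_force: 0.0
[0.51950836 0.18312923 0.41927592]
wrist left_knob 0.78 [362. 167. 399. 253.] ctr [380.6 210.3]
wrist carrier 0.92 [165. 128. 400. 258.] ctr [282.2 193.2]
wrist carrier 0.59 [  0. 211. 115. 308.] ctr [ 57.4 259.6]
wrist left_pivot 0.68 [165. 129. 398. 255.] ctr [281.5 192.1]
shift [-0.705 -5.62  -0.014] twist 1.084 from yaw 178.07
```

View pics/w1.png

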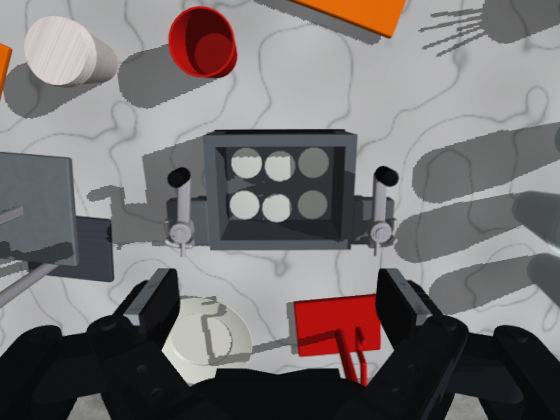

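Run:
```python
import cv2
a=cv2.imread('pics/w1.png')[110:270,150:415]
cv2.imwrite('pics/w1c.png',cv2.resize(a,None,fx=3,fy=3,interpolation=cv2.INTER_CUBIC))
```

```text
(no output)
```

View pics/w1c.png

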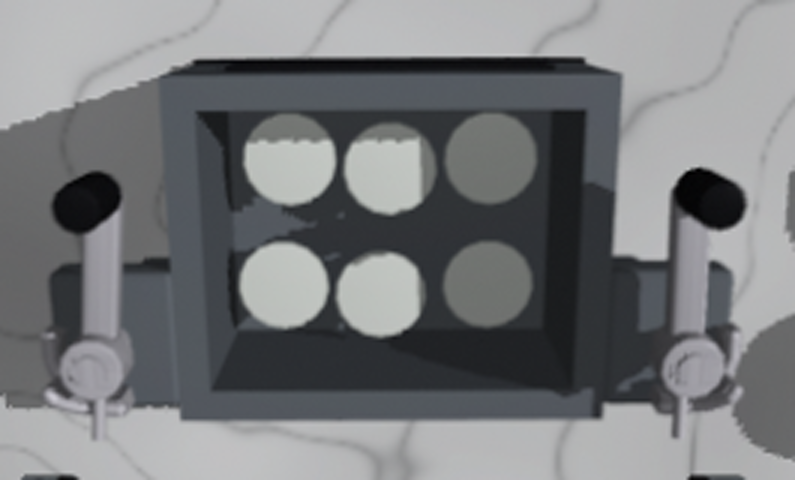

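```bash
python3 -m creep '[[-0.1,-0.9,0,0.3,1],[-0.3,-1.9,0,0.6,1],[-0.4,-2.9,0,0.9,1],[-0.6,-3.9,0,1.1,1],[-0.7,-4.9,0,1.1,1]]'; python3 -m creep '[[0,-0.7,0,0,1],[0,-0.7,0,0,1]]'
python3 - <<'E'
from h import *
T=toolT();print(T[:3,3]);a=grab_frame('wrist');cv2.imwrite('pics/w2.png',a);np.save('T2.npy',T)
for n in('lid','stand','lid_handle','hook_tip'):det('wrist',n)
E
```

```text
clock: 2.98
position: [0.5494, -0.1083, 0.4194]
tool_rot: [3.141, 0.0, 2.955]
force: [1.1, 1.3, 0.1]
grip_width: 0.0853
finger_force: 0.0
clock: 3.22
position: [0.5406, -0.1512, 0.4194]
tool_rot: [-3.141, 0.0, 2.95]
force: [0.8, 1.2, 0.8]
grip_width: 0.0856
finger_force: 0.0
[ 0.54064407 -0.15118577  0.41943378]
wrist lid 0.68 [173. 123. 330. 244.] ctr [251.7 183.5]
wrist lid 0.61 [ 62.   0. 203. 127.] ctr [132.5  63.3]
wrist stand 0.88 [493. 234. 559. 311.] ctr [526.1 272.5]
wrist stand 0.85 [218. 173. 312. 313.] ctr [264.8 243. ]
wrist lid_handle 0.79 [ 63.   0. 201. 123.] ctr [132.   61.4]
wrist lid_handle 0.74 [172. 121. 331. 242.] ctr [251.8 181.5]
wrist hook_tip 0.96 [221. 176. 313. 310.] ctr [266.8 243.1]
wrist hook_tip 0.66 [491. 239. 560. 311.] ctr [525.4 274.7]
```

View pics/w2.png

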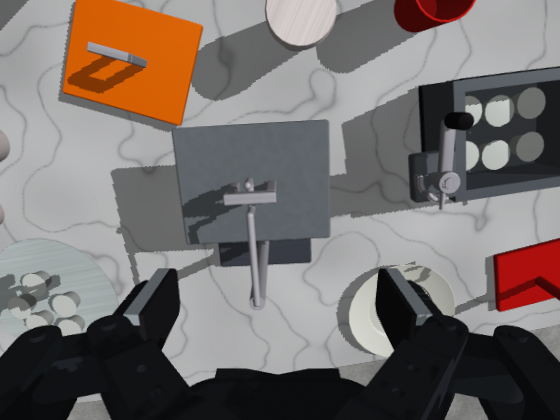

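```bash
cat > fit.py <<'E'
from h import *
from scipy.optimize import least_squares
def fit(px,loc,C,x0):
    loc=np.array(loc,float)
    def f(v):
        c,s=np.cos(v[3]),np.sin(v[3]); P=np.c_[v[0]+c*loc[:,0]-s*loc[:,1],v[1]+s*loc[:,0]+c*loc[:,1],v[2]+loc[:,2]]
        return (proj(P,C)-px).ravel()
    r=least_squares(f,x0); print('xyz',r.x[:3].round(4),'yaw',np.degrees(r.x[3]).round(2),'rms',np.sqrt((r.fun**2).mean()).round(2)); return r.x
E
python3 - <<'E'
from fit import *
C=cam('wrist',np.load('T1.npy'))
px=np.array([(160,75),(622,73),(603,417),(182,418),(197,110),(586,110),(573,390),(212,390)])/3+[150,110]
loc=[(-.08,-.1,0),(-.08,.1,0),(.08,.1,0),(.08,-.1,0),(-.065,-.085,0),(-.065,.085,0),(.065,.085,0),(.065,-.085,0)]
fit(px,loc,C,[.555,.186,.11,0]); fit(px[:4],loc[:4],C,[.555,.186,.11,0]); fit(px[4:],loc[4:],C,[.555,.186,.11,0])
for p in [(91,362),(694,365)]: print('pivot',atz(np.array(p)/3+[150,110],C,.147).round(4))
print('pivot mid ctr check')
C=cam('wrist',np.load('T2.npy'))
fit(np.array([(174,129),(329,120),(329,240),(187,244)]),[(-.075,-.095,0),(-.075,.095,0),(.075,.095,0),(.075,-.095,0)],C,[.55,-.17,.142,-.15])
for p in [(224,198),(276,196),(250,197)]: print('handle',atz(p,C,.21).round(4))
print('tip',atz((248,183),C,.221).round(4)); print('post',atz((258,303),C,.217).round(4))
b=cv2.imread('pics/w2.png')[110:260,165:340]
cv2.imwrite('pics/w2c.png',cv2.resize(b,None,fx=4,fy=4,interpolation=cv2.INTER_CUBIC))
E
```

```text
xyz [0.5559 0.187  0.1071] yaw -2.14 rms 0.27
xyz [0.5555 0.1869 0.1069] yaw -2.08 rms 0.14
xyz [0.5562 0.187  0.1072] yaw -2.23 rms 0.21
pivot [0.5879 0.0568 0.147 ]
pivot [0.5999 0.3142 0.147 ]
pivot mid ctr check
xyz [ 0.5527 -0.1819  0.1346] yaw -8.59 rms 0.95
handle [ 0.5445 -0.2078  0.21  ]
handle [ 0.5527 -0.1539  0.21  ]
handle [ 0.5486 -0.1808  0.21  ]
tip [ 0.5316 -0.1783  0.221 ]
post [ 0.6694 -0.1974  0.217 ]
```

View pics/w2c.png

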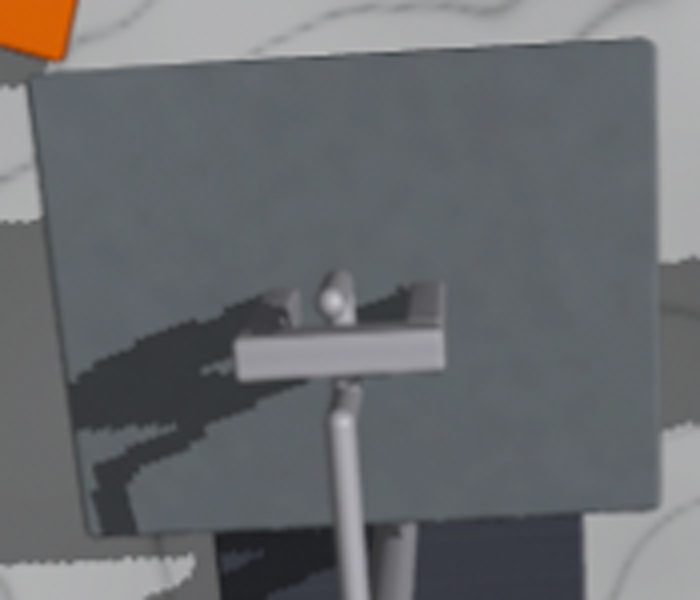

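Run:
```python
from h import *
go((0.549,-0.181,0.26),171.6)
```

```text
shift [-0.223 -0.529  2.655] twist -0.283 from yaw 169.34
```

```bash
python3 -m creep '[[-0.2,-0.5,0.9,-0.28,1],[-0.22,-0.53,1.7,-0.28,1],[-0.22,-0.53,2.4,-0.28,1],[-0.22,-0.53,2.65,-0.28,1],[-0.22,-0.53,2.65,-0.28,1]]'
python3 - <<'E'
from h import *
T=toolT();a=grab_frame('wrist');cv2.imwrite('pics/w3.png',a);np.save('T3.npy',T)
C=cam('wrist',T);R=T[:3,:3]
for m in silhouettes('wrist','lid')[:2]: print(m['p'],np.array(m['extent'])*[560,420,560,420])
cv2.imwrite('pics/w3c.png',a)
go((0.549,-0.181,0.172),171.6)
E
```

```text
clock: 4.1
position: [0.5486, -0.1822, 0.2605]
tool_rot: [3.142, -0.0, 2.993]
force: [-1.0, 0.4, 0.9]
grip_width: 0.0858
finger_force: 0.0
0.72 [146.608 112.182 403.872 292.992]
0.67 [  1.176   0.    198.576 114.996]
shift [0.009 0.028 1.498] twist -0.018 from yaw 171.46
```

View pics/w3.png

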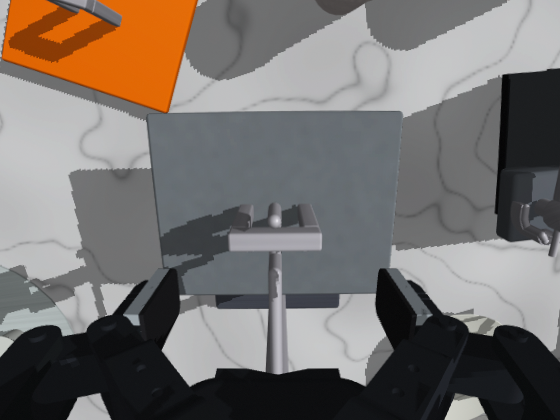

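The tool is aligned with the grey lid. Its handle bar is centred at (275,240), the jaws at (277,290), and the hook tip at (275,213).

Run:
```python
from fit import *
C=cam('wrist',np.load('T3.npy'))
print(atz((275,240),C,.21).round(4))
fit(np.array([(148,115),(402,112),(389,292),(163,293)]),[(-.075,-.095,0),(-.075,.095,0),(.075,.095,0),(.075,-.095,0)],C,[.55,-.17,.142,-.15])
fit(np.array([(229,233),(322,233),(322,249),(229,249)]),[(-.006,-.028,0),(-.006,.028,0),(.006,.028,0),(.006,-.028,0)],C,[.55,-.17,.21,-.15])
```

```text
[ 0.5484 -0.1826  0.21  ]
xyz [ 0.5512 -0.183   0.137 ] yaw -8.11 rms 1.8
xyz [ 0.5517 -0.1829  0.2033] yaw -8.53 rms 0.95
```

```bash
python3 -m creep '[[0,0.02,0.5,0,1],[0,0.02,1.0,0,1],[0,0.02,1.4,0,1],[0,0.02,1.48,0,1],[0,0.02,1.48,0,1]]' 60
```

```text
clock: 4.82
position: [0.5492, -0.1818, 0.1727]
tool_rot: [-3.141, 0.001, 2.992]
force: [-0.3, 0.8, -0.1]
grip_width: 0.0852
finger_force: 0.0
```

Now close the jaws, then lift 35 mm.

```bash
python3 -m creep '[[0,0,0,0,0.5],[0,0,0,0,0.5],[0,0,0,0,0.4],[0,0,0,0,0.4],[0,0,0,0,0.4]]' 70;  python3 -m creep '[[0,0,0,0,0.4],[0,0,-0.15,0,0.4],[0,0,-0.3,0,0.4],[0,0,-0.45,0,0.4],[0,0,-0.58,0,0.4]]'; python3 -m creep '[[0,0,0,0,0.4],[0,0,0,0,0.4]]'
```

```text
clock: 5.45
position: [0.5494, -0.1824, 0.1729]
tool_rot: [-3.141, 0.003, 2.992]
force: [0.0, -2.9, 9.5]
grip_width: 0.0553
finger_force: 72.0
clock: 6.08
position: [0.5485, -0.1815, 0.207]
tool_rot: [3.142, 0.0, 2.992]
force: [0.8, 0.2, -4.0]
grip_width: 0.0551
finger_force: 74.7
clock: 6.32
position: [0.5484, -0.1815, 0.2061]
tool_rot: [3.142, -0.0, 2.992]
force: [-0.3, -0.1, -5.3]
grip_width: 0.055
finger_force: 74.8
```

```bash
python3 -m creep '[[0.2,0,0,0,0.4],[0.45,0,0,0,0.4],[0.7,0,0,0,0.4],[0.95,0,0,0,0.4],[1.2,0,0,0,0.4]]';python3 -m creep '[[0.3,0,0,0,0.4],[0.6,0,0,0,0.4],[0.9,0,0,0,0.4],[0.9,0,0,0,0.4]]'
python3 - <<'E'
from h import *
s=status.observe();print(s['force'],s['grip_width'])
go((0.48,-0.1,0.30))
E
```

```text
clock: 6.95
position: [0.4762, -0.1707, 0.2062]
tool_rot: [-3.142, -0.0, 2.992]
force: [0.1, 0.5, -5.0]
grip_width: 0.0549
finger_force: 74.7
clock: 7.45
position: [0.4226, -0.1627, 0.2064]
tool_rot: [3.141, -0.0, 2.992]
force: [0.5, -0.2, -5.2]
grip_width: 0.0551
finger_force: 74.7
[ 0.53141324 -0.21367019 -5.23895574] 0.055062906105775224
shift [-0.789  1.176 -1.559] twist 0 from yaw 171.41
```

```bash
python3 -m creep '[[0,0,-0.5,0,0.4],[0,0,-1.1,0,0.4],[-0.1,0.4,-1.5,0,0.4],[-0.3,1.0,-1.5,0,0.4],[-0.5,1.7,-1.5,0,0.4]]'
python3 - <<'E'
from h import *
s=status.observe();print(s['force'],s['grip_width'])
go((0.556,0.187,0.295),177.9)
E
```

```text
clock: 8.07
position: [0.4695, -0.0656, 0.2968]
tool_rot: [3.141, 0.001, 2.991]
force: [0.6, 0.5, -4.6]
grip_width: 0.0551
finger_force: 76.3
[ 0.56825276  0.52357996 -4.55094148] 0.05512121872939761
shift [-0.794  4.379  0.031] twist -0.815 from yaw 171.38
```

```bash
python3 -m creep '[[-0.1,0.7,0,-0.2,0.4],[-0.3,1.6,0,-0.4,0.4],[-0.5,2.6,0,-0.6,0.4],[-0.7,3.5,0,-0.8,0.4],[-0.79,4.1,0,-0.81,0.4]]';python3 -m creep '[[0,0.2,0,0,0.4],[0,0.2,0,0,0.4]]'
python3 - <<'E'
from h import *
T=toolT();a=grab_frame('wrist');cv2.imwrite('pics/w4.png',a);np.save('T4.npy',T);print(T[:3,3])
go((0.556,0.187,0.295),177.9)
E
```

```text
clock: 8.7
position: [0.5528, 0.1727, 0.2959]
tool_rot: [3.141, -0.0, 3.108]
force: [-0.4, -1.0, -4.0]
grip_width: 0.0555
finger_force: 76.3
clock: 8.95
position: [0.5525, 0.1819, 0.296]
tool_rot: [-3.141, -0.0, 3.106]
force: [-0.5, -0.5, -4.7]
grip_width: 0.0549
finger_force: 76.2
[0.55251949 0.18194626 0.29598219]
shift [-0.052  0.104  0.02 ] twist -0.002 from yaw 177.88
```

View pics/w4.png

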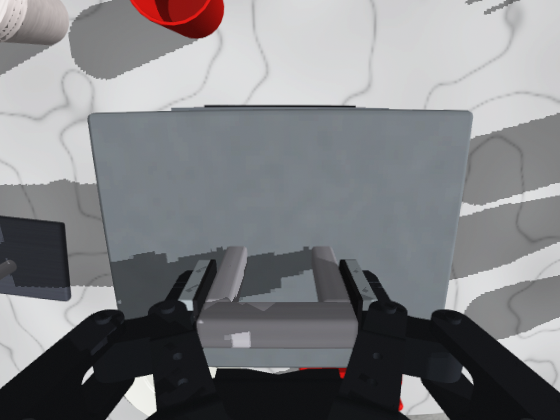

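Run:
```python
from fit import *
T=np.load('T4.npy');C=cam('wrist',T)
v=fit(np.array([(89,114),(471,111),(438,367),(127,369)]),[(-.075,-.095,0),(-.075,.095,0),(.075,.095,0),(.075,-.095,0)],C,[.55,.18,.26,0])
print('z expected',T[2,3]-.031)
for p in [(89,114),(471,111),(280,368),(280,112)]: print(atz(p,C,T[2,3]-.031).round(4))
print('handle',[atz(p,C,T[2,3]+.037).round(4) for p in[(197,325),(358,325),(278,304),(278,347)]])
```

```text
xyz [0.5554 0.1849 0.2619] yaw -1.48 rms 2.09
z expected 0.26498219147637403
[0.4775 0.095  0.265 ]
[0.4825 0.2783 0.265 ]
[0.6271 0.1817 0.265 ]
[0.4808 0.1866 0.265 ]
handle [array([0.5481, 0.1559, 0.333 ]), array([0.5501, 0.2099, 0.333 ]), array([0.5409, 0.1833, 0.333 ]), array([0.5578, 0.1827, 0.333 ])]
```

```bash
python3 -m creep '[[-0.045,0.07,0.5,0,0.4],[-0.045,0.07,1.0,0,0.4],[-0.045,0.07,1.5,0,0.4],[-0.045,0.07,1.85,0,0.4],[-0.045,0.07,1.85,0,0.4]]';python3 -m creep '[[0,0,0.1,0,0.4],[0,0,0.2,0,0.4],[0,0,0.3,0,0.4],[0,0,0.4,0,0.4],[0,0,0.45,0,0.4]]'
```

```text
clock: 9.62
position: [0.5551, 0.1842, 0.1845]
tool_rot: [-3.14, -0.002, 3.104]
force: [0.2, 0.6, -4.5]
grip_width: 0.0551
finger_force: 76.2
clock: 10.25
position: [0.5555, 0.1859, 0.1579]
tool_rot: [-3.141, -0.0, 3.105]
force: [-0.0, -1.1, -4.4]
grip_width: 0.0551
finger_force: 76.3
```

```bash
python3 -m creep '[[0,0,0.03,0,0.4],[0,0,0.06,0,0.4],[0,0,0.08,0,0.4],[0,0,0.08,0,0.4]]'
```

```text
clock: 10.75
position: [0.5557, 0.1861, 0.1544]
tool_rot: [3.141, 0.001, 3.105]
force: [-5.4, 0.6, 10.6]
grip_width: 0.055
finger_force: 76.8
```

```bash
python3 -m creep '[[0,0,0.015,0,0.4],[0,0,0.015,0,0.4]]';python3 -m creep '[[0,0,0,0,0.65],[0,0,0,0,0.75],[0,0,0,0,0.9],[0,0,0,0,1],[0,0,0,0,1]]'; python3 -m creep '[[0,0,-0.6,0,1],[0,0,-1.4,0,1],[0,0,-2.2,0,1],[0,0,-3,0,1],[0,0,-3,0,1]]'
python3 - <<'E'
from h import *
T=toolT();a=grab_frame('wrist');np.save('T5.npy',T);cv2.imwrite('pics/w5.png',a);print(T[:3,3])
grab_frame('scene');grab_frame('side')
b=grab_frame('side')[110:240,200:330];s=grab_frame('scene')[215:345,255:385]
r=lambda i:cv2.resize(i,(300,300),interpolation=cv2.INTER_CUBIC)
cv2.imwrite('pics/o5.png',np.vstack([np.hstack([r(s),r(b)]),cv2.resize(a[90:320,100:460],(600,300))[:300]]))
E
```

```text
clock: 11.0
position: [0.5559, 0.1863, 0.1537]
tool_rot: [3.141, 0.001, 3.106]
force: [-4.1, 2.6, 13.5]
grip_width: 0.0556
finger_force: 76.6
clock: 11.62
position: [0.5556, 0.1858, 0.1525]
tool_rot: [-3.142, -0.0, 3.105]
force: [-0.1, 0.7, -0.1]
grip_width: 0.0855
finger_force: 0.0
clock: 12.25
position: [0.5568, 0.1862, 0.3361]
tool_rot: [3.139, 0.005, 3.105]
force: [-0.3, 0.1, -0.9]
grip_width: 0.0855
finger_force: 0.0
[0.55676194 0.18617756 0.33605835]
```

View pics/o5.png

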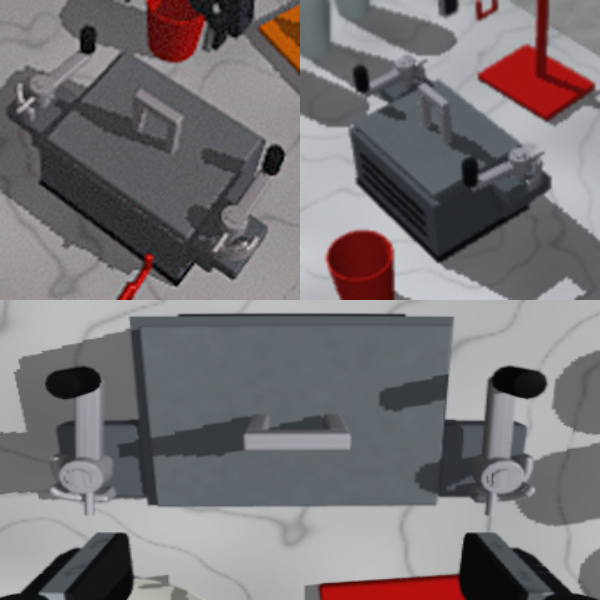

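The lid is seated flat: the plate edges are parallel to the carrier's, and both knobs are still parked. Next I'll shut the fingers and turn the tool 90° to push the left knob.

```bash
cat > push.py <<'E'
from h import *
a=np.radians(-2.1);Rc=np.array([[np.cos(a),-np.sin(a)],[np.sin(a),np.cos(a)]]);O=np.array([.556,.187])
def P(th,side,back=0):
    k=np.array([.040-.075*np.cos(th),.128-.075*np.sin(th)]);t=np.array([np.sin(th),-np.cos(th)])
    h=np.array([.0145,.011]);s=next(s for s in np.arange(.015,.04,.0002) if np.linalg.norm(np.maximum(abs(s*t)-h,0))>=.010)
    p=k-t*(s+back); p[1]*=side; return O+Rc@p
E
python3 - <<'E'
from push import *
s=status.observe();print(s['qpos'].round(2))
p=P(0,1,.014);print(p);go((*p,.27),87.9);go((*p,.27),267.9)
E
```

```text
[-0.51  0.38  0.12  1.59 -0.05  1.17  1.16]
[0.52699643 0.35117306]
shift [0.569 2.739 1.023] twist 11.252 from yaw 177.91
shift [0.569 2.739 1.023] twist -11.248 from yaw 177.91
```

```bash
python3 -m creep '[[0.1,0.6,0.2,1.3,0],[0.3,1.3,0.4,2.6,0],[0.45,1.9,0.6,3.9,0],[0.57,2.5,0.8,5.2,0],[0.57,2.74,1.0,6.5,0]]'; python3 -m creep '[[0,0,0,1.3,0],[0,0,0,2.6,0],[0,0,0,3.9,0],[0,0,0,4.75,0],[0,0,0,4.75,0]]'
python3 - <<'E'
from push import *
print(status.observe()['qpos'].round(2))
go((*P(0,1,.014),.168),87.9)
E
```

```text
clock: 13.12
position: [0.5261, 0.3537, 0.2709]
tool_rot: [-3.14, -0.0, 2.194]
force: [-0.4, -0.1, -0.1]
grip_width: -0.0003
finger_force: 0.0
clock: 13.75
position: [0.5271, 0.3513, 0.2717]
tool_rot: [-3.141, 0.001, 1.535]
force: [-0.3, 0.5, -0.3]
grip_width: 0.0001
finger_force: 0.0
[-0.96  0.54  0.44  1.56 -0.25  1.1  -0.51]
shift [-0.    -0.     1.728] twist 0.008 from yaw 87.96
```

```bash
python3 -m creep '[[0,0,0.6,0,0],[0,0,1.2,0,0],[0,0,1.6,0,0],[0,0,1.72,0,0],[0,0,1.72,0,0]]'
python3 - <<'E'
from push import *
for th in (0,.15,.3,.45,.6,.75,.9,1.05,1.2,1.3,1.4,1.5): print(th,end=' ');go((*P(th,1),.168))
E
```

```text
clock: 14.38
position: [0.5275, 0.3513, 0.1695]
tool_rot: [-3.141, 0.0, 1.536]
force: [0.0, 0.1, -0.3]
grip_width: -0.0
finger_force: 0.0
0 shift [-0.236 -0.008  0.025] twist 0 from yaw 87.98
0.15 shift [-0.42  -0.048  0.025] twist 0 from yaw 87.98
0.3 shift [-0.605 -0.061  0.025] twist 0 from yaw 87.98
0.45 shift [-0.778 -0.054  0.025] twist 0 from yaw 87.98
0.6 shift [-0.939 -0.032  0.025] twist 0 from yaw 87.98
0.75 shift [-1.101  0.012  0.025] twist 0 from yaw 87.98
0.9 shift [-1.273  0.095  0.025] twist 0 from yaw 87.98
1.05 shift [-1.44   0.216  0.025] twist 0 from yaw 87.98
1.2 shift [-1.592  0.377  0.025] twist 0 from yaw 87.98
1.3 shift [-1.677  0.494  0.025] twist 0 from yaw 87.98
1.4 shift [-1.748  0.616  0.025] twist 0 from yaw 87.98
1.5 shift [-1.805  0.742  0.025] twist 0 from yaw 87.98
```

```bash
python3 -m creep '[[-0.24,-0.01,0.02,0,0],[-0.42,-0.05,0.02,0,0],[-0.6,-0.06,0.02,0,0],[-0.78,-0.05,0.02,0,0],[-0.94,-0.03,0.02,0,0]]';  python3 - <<'E'
from push import *
for th in (.75,.9,1.05,1.2,1.3,1.4,1.5): print(th,end=' ');go((*P(th,1),.168))
det('scene','left_knob') if grab_frame('scene') is not None else 0
E
```

```text
clock: 15.0
position: [0.5248, 0.2962, 0.1695]
tool_rot: [3.138, -0.004, 1.535]
force: [3.0, 12.5, 6.5]
grip_width: -0.0001
finger_force: 5.9
0.75 shift [-0.182  0.025  0.024] twist 0 from yaw 87.96
0.9 shift [-0.354  0.107  0.024] twist 0 from yaw 87.96
1.05 shift [-0.521  0.228  0.024] twist 0 from yaw 87.96
1.2 shift [-0.673  0.389  0.024] twist 0 from yaw 87.96
1.3 shift [-0.758  0.507  0.024] twist 0 from yaw 87.96
1.4 shift [-0.828  0.629  0.024] twist 0 from yaw 87.96
1.5 shift [-0.885  0.755  0.024] twist 0 from yaw 87.96
scene left_knob 0.61 [349. 276. 362. 326.] ctr [355.9 300.8]
```

```bash
python3 -m creep '[[-0.1,0.01,0.02,0,0],[-0.18,0.03,0.02,0,0],[-0.27,0.06,0.02,0,0],[-0.35,0.11,0.02,0,0],[-0.44,0.17,0.02,0,0]]';python3 - <<'E'
from push import *
for th in (1.05,1.2,1.3,1.4,1.5): print(th,end=' ');go((*P(th,1),.168))
E
```

```text
clock: 15.72
position: [0.5329, 0.2678, 0.1671]
tool_rot: [-3.142, 0.0, 1.534]
force: [-0.6, 1.4, 0.9]
grip_width: 0.0001
finger_force: 0.8
1.05 shift [-0.052  0.077 -0.016] twist 0 from yaw 87.91
1.2 shift [-0.204  0.238 -0.016] twist 0 from yaw 87.91
1.3 shift [-0.288  0.355 -0.016] twist 0 from yaw 87.91
1.4 shift [-0.359  0.478 -0.016] twist 0 from yaw 87.91
1.5 shift [-0.416  0.603 -0.016] twist 0 from yaw 87.91
```

```bash
python3 -m creep '[[-0.05,0.08,0,0,0],[-0.13,0.16,0,0,0],[-0.2,0.24,0,0,0],[-0.29,0.35,0,0,0],[-0.36,0.48,0,0,0]]';python3 -m creep '[[-0.03,0.06,0,0,0],[-0.05,0.12,0,0,0],[-0.05,0.12,0,0,0]]';python3 - <<'E'
from push import *
for th in (1.4,1.5,1.55): print(th,end=' ');go((*P(th,1),.168))
E
```

```text
clock: 16.35
position: [0.5612, 0.2453, 0.167]
tool_rot: [-3.141, -0.0, 1.534]
force: [-0.8, 1.5, 0.2]
grip_width: -0.0001
finger_force: 0.4
clock: 16.73
position: [0.568, 0.2423, 0.1669]
tool_rot: [3.142, 0.0, 1.534]
force: [-0.6, 0.2, 0.1]
grip_width: 0.0
finger_force: 0.0
1.4 shift [ 0.044 -0.123 -0.018] twist 0 from yaw 87.9
1.5 shift [-0.013  0.003 -0.018] twist 0 from yaw 87.9
1.55 shift [-0.037  0.064 -0.018] twist 0 from yaw 87.9
```

```bash
python3 -m creep '[[0,-0.12,0,0,0],[0,-0.2,-0.5,0,0],[0,-0.4,-1.2,0,0],[0,-0.6,-1.9,0,0],[0,-0.6,-1.9,0,0]]';python3 - <<'E'
from push import *
ims={c:grab_frame(c) for c in('scene','side','wrist')}
for c,im in ims.items(): cv2.imwrite(f'pics/v_{c}.png',im)
def kn(th,side,dz):
    return np.r_[O+Rc@np.array([.040-.075*np.cos(th),side*(.128-.075*np.sin(th))]),.160+dz]
for c in ('scene','side','wrist'):
    C=cam(c);im=ims[c].max(2)
    n,l,st,ce=cv2.connectedComponentsWithStats((im<38).astype(np.uint8))
    print(c,[(ce[i].round(1).tolist(),int(st[i,4])) for i in range(1,n) if 25<st[i,4]<2500])
    for th,dz in((0,0),(1.1,.01),(1.3,-.006),(1.57,-.006)): print('  pred',th,proj(kn(th,1,dz),C).round(1),'R',proj(kn(th,-1,dz),C).round(1))
E
python3 - <<'E'
from push import *
go((*P(0,-1,.014),.27))
E
```

```text
clock: 17.35
position: [0.5319, 0.2445, 0.2839]
tool_rot: [3.138, -0.003, 1.535]
force: [1.0, 0.1, -1.1]
grip_width: 0.0001
finger_force: 0.0
scene [([8.3, 46.1], 789), ([347.6, 92.4], 546), ([414.4, 154.4], 27), ([390.3, 187.5], 63), ([356.6, 214.9], 636), ([548.3, 233.3], 182), ([292.5, 232.0], 62), ([36.1, 269.0], 126), ([331.2, 288.5], 76), ([294.9, 310.1], 99), ([328.3, 333.3], 36)]
  pred 0 [[374.5 286. ]] R [[290.9 231.7]]
  pred 1.1 [[342.2 280.3]] R [[301.6 253.2]]
  pred 1.3 [[336.4 286.2]] R [[299.8 261.4]]
  pred 1.57 [[330.7 291.4]] R [[295.8 267.3]]
side [([150.2, 3.5], 91), ([240.5, 12.7], 584), ([233.0, 87.2], 1262), ([70.5, 136.0], 838), ([240.6, 194.4], 215), ([273.4, 184.7], 69), ([265.6, 209.3], 172), ([23.1, 226.8], 176), ([86.8, 232.3], 263), ([365.8, 245.1], 632), ([127.3, 266.3], 1697), ([141.8, 342.8], 355)]
  pred 0 [[225.2 142.7]] R [[274.3 184.8]]
  pred 1.1 [[247.3 144.9]] R [[271.1 164.4]]
  pred 1.3 [[252.3 148. ]] R [[273.8 165.5]]
  pred 1.57 [[257.8 145.8]] R [[278.4 162.3]]
wrist [([271.0, 139.3], 120), ([352.7, 213.9], 728), ([253.2, 271.9], 128), ([300.8, 271.8], 129), ([251.7, 279.9], 47), ([302.7, 280.0], 43)]
  pred 0 [[265.2 113.9]] R [[267.8 394.7]]
  pred 1.1 [[320.2 206.4]] R [[314.5 343.5]]
  pred 1.3 [[334.9 207.7]] R [[328.4 326.9]]
  pred 1.57 [[359.5 211. ]] R [[350.7 324.1]]
shift [-3.649 -0.14   0.173] twist 0 from yaw 87.94
```

```bash
python3 -m creep '[[-0.8,-0.05,0.1,0,0],[-1.7,-0.1,0.15,0,0],[-2.6,-0.14,0.17,0,0],[-3.4,-0.14,0.17,0,0],[-3.65,-0.14,0.17,0,0]]'; python3 -m creep '[[0,0,0,0,0],[0,0,0.6,0,0],[0,0,1.2,0,0],[0,0,1.6,0,0],[0,0,1.7,0,0]]';python3 - <<'E'
from push import *
for th in (0,.15,.3,.45,.6,.75,.9,1.05): print(th,end=' ');go((*P(th,-1),.168),87.9)
E
```

```text
clock: 18.12
position: [0.5148, 0.0222, 0.27]
tool_rot: [-3.14, 0.001, 1.531]
force: [-0.6, 0.5, -0.5]
grip_width: 0.0002
finger_force: 0.0
clock: 18.75
position: [0.5148, 0.0267, 0.1672]
tool_rot: [-3.139, 0.0, 1.536]
force: [1.2, 0.6, -0.1]
grip_width: 0.0001
finger_force: 0.0
0 shift [ 0.212  0.005 -0.013] twist 0.015 from yaw 88.02
0.15 shift [ 0.397 -0.034 -0.013] twist 0.015 from yaw 88.02
0.3 shift [ 0.582 -0.047 -0.013] twist 0.015 from yaw 88.02
0.45 shift [ 0.755 -0.039 -0.013] twist 0.015 from yaw 88.02
0.6 shift [ 0.916 -0.016 -0.013] twist 0.015 from yaw 88.02
0.75 shift [ 1.078  0.029 -0.014] twist 0.015 from yaw 88.02
0.9 shift [ 1.249  0.112 -0.014] twist 0.015 from yaw 88.02
1.05 shift [ 1.416  0.234 -0.014] twist 0.015 from yaw 88.02
```

```bash
python3 -m creep '[[0.21,0,0,0,0],[0.4,-0.03,0,0,0],[0.58,-0.05,0,0,0],[0.75,-0.04,0,0,0],[0.9,-0.02,0,0,0]]'; python3 -m creep '[[0.08,0.02,0,0,0],[0.16,0.04,0,0,0],[0.25,0.08,0,0,0],[0.34,0.13,0,0,0],[0.42,0.19,0,0,0]]';python3 - <<'E'
from push import *
for th in (.9,1.05,1.2,1.3,1.4,1.5,1.55): print(th,end=' ');go((*P(th,-1),.168),87.9)
E
```

```text
clock: 19.38
position: [0.5176, 0.0785, 0.17]
tool_rot: [3.138, 0.001, 1.533]
force: [4.7, -18.1, 6.6]
grip_width: 0.0002
finger_force: 8.2
clock: 20.0
position: [0.5287, 0.1048, 0.1689]
tool_rot: [3.142, -0.0, 1.535]
force: [-0.1, -2.1, 0.4]
grip_width: 0.0001
finger_force: 0.8
0.9 shift [-0.06  -0.074  0.015] twist 0.006 from yaw 87.94
1.05 shift [0.107 0.047 0.015] twist 0.006 from yaw 87.94
1.2 shift [0.259 0.208 0.015] twist 0.006 from yaw 87.94
1.3 shift [0.343 0.326 0.015] twist 0.006 from yaw 87.94
1.4 shift [0.414 0.448 0.015] twist 0.006 from yaw 87.94
1.5 shift [0.471 0.574 0.015] twist 0.006 from yaw 87.94
1.55 shift [0.494 0.635 0.015] twist 0.006 from yaw 87.94
```

```bash
python3 -m creep '[[0.1,0.05,0.01,0,0],[0.18,0.13,0.01,0,0],[0.26,0.21,0.01,0,0],[0.34,0.33,0.01,0,0],[0.41,0.45,0.01,0,0]]'; python3 -m creep '[[0.04,0.07,0,0,0],[0.07,0.13,0,0,0],[0.07,0.13,0,0,0]]'; python3 -m creep '[[0,-0.12,0,0,0],[0,-0.2,-0.5,0,0],[0,-0.4,-1.2,0,0],[0,-0.8,-1.9,0,0],[0,-1.2,-2.4,0,0]]';python3 - <<'E'
from push import *
ims={c:grab_frame(c) for c in('scene','side','wrist')}
def kn(th,side,dz):
    return np.r_[O+Rc@np.array([.040-.075*np.cos(th),side*(.128-.075*np.sin(th))]),.160+dz]
for c in ('scene','side','wrist'):
    C=cam(c);im=ims[c].max(2)
    n,l,st,ce=cv2.connectedComponentsWithStats((im<38).astype(np.uint8))
    print(c,[(ce[i].round(1).tolist(),int(st[i,4])) for i in range(1,n) if 25<st[i,4]<2500])
    for th,dz in((0,0),(1.1,.012),(1.3,-.006),(1.57,-.006),(1.57,.012)): print('  pred',th,dz,'L',proj(kn(th,1,dz),C).round(1),'R',proj(kn(th,-1,dz),C).round(1))
for n in('cup_stack','paper_cup','carrier','lid'):det('scene',n)
E
```

```text
clock: 20.62
position: [0.557, 0.1279, 0.1682]
tool_rot: [-3.142, 0.0, 1.534]
force: [-1.5, -1.1, 0.6]
grip_width: 0.0002
finger_force: 0.4
clock: 21.0
position: [0.5646, 0.1315, 0.1682]
tool_rot: [3.141, 0.0, 1.534]
force: [0.6, -0.2, -0.9]
grip_width: -0.0003
finger_force: 0.0
clock: 21.62
position: [0.4914, 0.1339, 0.3137]
tool_rot: [3.141, -0.001, 1.534]
force: [-0.6, 0.4, 0.5]
grip_width: -0.0002
finger_force: 0.0
scene [([8.3, 46.0], 788), ([399.4, 28.2], 67), ([361.6, 105.8], 72), ([345.2, 138.8], 53), ([322.6, 171.0], 654), ([548.3, 233.4], 182), ([296.3, 264.5], 71), ([36.1, 269.1], 124), ([331.3, 288.5], 77), ([294.6, 309.8], 109), ([328.8, 333.2], 40)]
  pred 0 0 L [[374.5 286. ]] R [[290.9 231.7]]
  pred 1.1 0.012 L [[342.3 279.9]] R [[301.7 252.8]]
  pred 1.3 -0.006 L [[336.4 286.2]] R [[299.8 261.4]]
  pred 1.57 -0.006 L [[330.7 291.4]] R [[295.8 267.3]]
  pred 1.57 0.012 L [[331.3 287.9]] R [[295.9 263.6]]
side [([142.1, 4.3], 123), ([253.5, 15.4], 900), ([244.4, 97.8], 1516), ([60.9, 149.6], 921), ([277.5, 164.0], 60), ([240.5, 194.3], 226), ([264.1, 208.7], 180), ([2
[... 439 characters left out ...]
], 124), ([251.5, 280.0], 42)]
  pred 0 0 L [[312.4 -35.2]] R [[305.1 275. ]]
  pred 1.1 0.012 L [[365.9  55.7]] R [[356.3 210.2]]
  pred 1.3 -0.006 L [[376.8  66.7]] R [[367.6 198.9]]
  pred 1.57 -0.006 L [[400.5  70.7]] R [[389.8 196. ]]
  pred 1.57 0.012 L [[408.7  67.9]] R [[396.6 201. ]]
scene cup_stack 0.82 [273. 171. 296. 212.] ctr [284.2 191.7]
scene cup_stack 0.38 [276. 236. 370. 318.] ctr [323.2 276.9]
scene paper_cup 0.62 [319. 205. 345. 241.] ctr [332.4 223.3]
scene carrier 0.71 [257. 247. 372. 338.] ctr [314.5 292.5]
scene lid 0.86 [199. 146. 258. 194.] ctr [228.6 170. ]
scene lid 0.81 [368. 209. 442. 270.] ctr [404.8 239.5]
scene lid 0.67 [276. 234. 372. 321.] ctr [324.3 277.3]
```

Run:
```python
from h import *
S,D,W=cam('scene'),cam('side'),cam('wrist')
print(tri([((296.3,264.5),S),((277.5,164),D)]),tri([((296.3,264.5),S),((277.5,164),D),((384.3,197.9),W)]))
print(tri([((331.3,288.5),S),((394.3,72.9),W)]))
print('parked R',tri([((292.5,232),S),((273.4,184.7),D)]))
```

```text
(array([0.58673074, 0.12862743, 0.15397614]), [array([-0.1,  0. ]), array([-0.1, -0. ])]) (array([0.58748327, 0.12947125, 0.15389354]), [array([0. , 0.4]), array([-0.1, -0.2]), array([-1. ,  1.1])])
(array([0.59131191, 0.23557749, 0.15561017]), [array([-0.1, -0. ]), array([-0.1, -0.3])])
parked R (array([0.51464384, 0.06362503, 0.15914224]), [array([-0.2,  0. ]), array([-0.2, -0. ])])
```

```bash
python3 -c "
from workcell import bot
print(bot.job_done())"
```

```text
the job is handed in; nothing more can be done
None
```

The lid is seated flat in the carrier. Both latches are turned in and down in their notches: the knobs measured about 154 and 156 mm high, against 154 mm expected. The cups still stand where they were, and I handed the job in at about 22 s of the 64 s allowed.

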